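# Start the drive test and hold the run key

### The job

Run the clamped drive module on the bench test fixture by pressing its controls with closed fingers, in this order: push down the raised half of the black rocker so that it is fully switched over, push the yellow key fully in (it stays in by itself), then push the green key fully down and keep it down. The program finishes while your fingertips are still holding the green key down. Do not press the red stop key, and leave the small loose parts round the fixture where they are.

Things in the scene. Friction and masses are not known exactly. Their poses are not given: they have to be found in the camera images.
- test_fixture: Fixed aluminium base, 224 x 330 mm; origin: centre of its underside, z up, x away from the robot at yaw 0. On its -x side a grey console 86 x 310 mm, top 42 mm above the bench, with four control units in a row along y, 70 mm apart, 65 mm to -x of the origin, in changing order. On its +x side the clamped drive module (fixed, up to 60 mm high).
- rocker_unit: Fixed unit with the black rocker switch. 60 mm square black plate; origin at the centre of its underside, on the console top; z up, axes parallel to the fixture's. A grey housing 54 x 36 mm (17 mm high) surrounds the rocker; the rocker's axis runs along y, 16 mm above the origin.
- rocker (a joint): Black V-shaped rocker, 46 mm long (along x) and 27 mm wide: 0 = off, the half on the +x side (far from the robot, white dot) stands raised; 0.36 rad = fully on, that half lies level with its top 21 mm above the unit's origin and the other half stands raised. It may start slightly turned (up to 0.05 rad). Stays where it is left; about 3 N on the raised half turns it.
- rocker_press (a point): Point on the top of the rocker's +x half (the raised one with the white dot), 16 mm from the axis: press here straight down. It moves down about 6 mm as the rocker goes from off to on.
- yellow_unit: Fixed unit with the yellow key. 60 mm square black plate; origin at the centre of its underside, on the console top; z up, axes parallel to the fixture's. An aluminium collar 41 mm across, 10.5 mm high, surrounds the key.
- yellow_key (a joint): Yellow round flat key, 31 mm across: 0 = out, 6 mm = fully in (pressed straight down). No spring: it takes about 4 N to move and stays where it is pushed.
- yellow_top (a point): Centre of the yellow key's top, 19 mm above its unit's origin when out, 13 mm when fully in (moves with the key).
- green_unit: Fixed unit with the green key. 60 mm square black plate; origin at the centre of its underside, on the console top; z up, axes parallel to the fixture's. An aluminium collar 41 mm across, 10.5 mm high, surrounds the key.
- green_key (a joint): Green round flat spring key, 31 mm across: 0 = out, 6 mm = fully down. The spring pushes back with 2 N at the start and 5 N fully down; it comes up when released.
- green_top (a point): Centre of the green key's top, 19 mm above its unit's origin when out, 13 mm when fully down (moves with the key).
- red_unit: Fixed unit with the red stop key, not to be pressed. 60 mm square black plate; origin at the centre of its underside, on the console top; z up, axes parallel to the fixture's. 
- red_key (a joint): Red mushroom-headed spring key, 39 mm across, top 26 mm above its unit's origin: 0 = out, 6 mm = fully down. Must stay out.
- capacitor_mid (a point): Centre of a loose black capacitor, 18 mm across and 32 mm tall, standing upright on the bench at the +y (left) side of the fixture. Leave alone.
- terminal_strip_mid (a point): Centre of a loose green terminal strip, 14 x 52 x 17 mm, on the bench at the -y (right) side of the fixture. Leave alone.
- plug_module_mid (a point): Centre of a loose silver plug-in module, 15 x 61 x 9 mm, lying on the bench between the console and the robot. Leave alone.

How it is judged:
On the way, in this order (a step that is already met when the one before it is completed fails the run):
1. the rocker is switched over (over 0.32 of 0.36 rad) (value of joint rocker above 0.32 rad), for 0.1 s.
2. the yellow key is pushed in (over 4.5 of 6 mm) (value of joint yellow_key above 0.0045 m), for 0.1 s.
3. the green key is held down by the fingers (over 4.5 of 6 mm) (value of joint green_key above 0.0045 m and contact force between the fingers and green_unit above 1 N), for 0.3 s.
At the end, for the whole second after the job is handed in: The rocker is on (over 0.30 of 0.36 rad), the yellow key is in (over 4.5 of 6 mm), the fingers still hold the green key down (over 4.5 of 6 mm, pushing with over 1 N), the red key is out (under 2 mm) (all of step 3 and value of joint rocker above 0.3 rad and value of joint yellow_key above 0.0045 m and value of joint red_key below 0.002 m); the arm keeps its last pose, push and grip.
It fails at once if the red stop key was pressed (more than 2 mm) (value of joint red_key above 0.002 m).
It fails at once if the yellow key was pressed (more than 3 mm) before the rocker was on (value of joint yellow_key above 0.003 m and value of joint rocker below 0.28 rad).
It fails at once if the green key was pressed (more than 2 mm) before the rocker was on and the yellow key fully in (value of joint green_key above 0.002 m and (value of joint rocker below 0.28 rad or value of joint yellow_key below 0.004 m)).
It fails at once if a loose part was lifted, carried, pushed more than 15 mm or knocked over (distance of any of capacitor_mid, terminal_strip_mid, plug_module_mid from where it was at the start of the episode above 0.015 m or angle between capacitor_mid's own z axis and vertical above 0.5 rad).
It also fails if it takes over 38 s, if anything falls off the work surface, if the arm or the gripper's body presses on something with over 40 N, if the wrist force passes 120 N, or if a joint passes its speed limit or range.

### The arm

A 7-joint arm with a two-finger parallel gripper is mounted at the origin on a cart in front of the work surface, level with it; the furniture and walls round the work are solid. World frame = base frame: x ahead of the robot, y to its left, z up, the work surface at z = 0. Lengths are in m, angles in rad, forces in N, time in s.
With the tool pointing down it reaches from about 0.425 to 0.875 m from the base axis. Payload 4.7 kg.
Tool frame: the origin (TCP) lies midway between the tips of the shut fingers; the grasp point (between the pads) lies 19 mm behind it; z points along the fingers, y is the direction in which the jaws open and shut (so a half turn about z gives the same grasp; the last joint's range is limited). The gripper opens to 87 mm and grips with 3 to 60 N. Pads are 19 mm wide; open, the fingers measure 117 mm over their backs; the gripper's body (75 mm by 190 mm) begins 51 mm behind the grasp point.
Start: joints at [-1.309, 0.321, -0.07, 1.45, 0.023, 1.371, -0.057], TCP at [0.159, 0.63, 0.223] pointing down, gripper open.
Joint ranges: [-2.86, 2.86], [-0.3, 2.09], [-1.38, 1.24], [0.06, 2.45], [-1.56, 4.7], [0.09, 2.05], [-2.69, 2.69]. Speed limits (rad/s): [2.57, 2.57, 3.14, 3.14, 3.14, 3.14, 3.14].

### API

Orientations are given as a rotation vector (axis times angle).
In Python, from bench import env, snapshot gives the robot as it stands. The module is installed in compiled form; this text tells all that it offers.
- The arm moves only by the shell command python3 -m handwheel 'ROWS' [OPENING] [FORCE]. ROWS is JSON, a list of rows, each a list of 2 entries, a list of its own where there are three numbers: the shift along the world's x, y, z in cm, then the turn, a rotation vector about the world's x, y, z in degrees. A call has 1 to 10 rows; each row is the pose to reach, as a shift and turn from the pose commanded when the call began; what a row does not reach only later rows make up. A row lasts 1/8 s, in which the tool goes at most 62.5 mm and 10.7 degrees, less where a joint would pass 70% of its speed; a pose out of reach is approached as far as the arm can. A call with a gripper value outside its range is refused whole. OPENING is the gripper command: -1 is fully open, 1 is shut, values between are in proportion, set as the call begins (- or left out, the last holds). The fingers move at their own pace and stop on an object; FORCE is the grip in N (left out, the last holds). Time passes only in rows, so rows that repeat a pose let the fingers close. It gives the time, the measured TCP pose, the force and the opening at its end, in the units of the state.
- env.sense(): the state, without advancing time (a new reading comes with each control period).
- snapshot(name): name is "scene" or "top" or "wrist"; returns a dict with "img" (400x640x3 uint8, blue, green, red), "intrinsics" (3x3 intrinsics, pixels), "rvec" (rotation vector, rad) and "tvec" (3), from world to camera coordinates, as OpenCV has them. Camera axes: x right, y down, z forward; pixel columns grow to the right and rows downward; lengths in m; the calibration is good to about 2 mm. The wrist camera is an equidistant fisheye: a pixel r from the principal point sees the ray r / f radians off the axis. A picture is of the moment at which its call begins. There is no depth.
- env.close_job(): hands the job in, once; it reports no verdict.
The state is a dict: "time": time; "q": joint angles; "qd": joint speeds; "joint_torque": joint torques, N m; "position": TCP position; "orientation": TCP orientation; "wrist_force": force on the tool from outside, world axes, zero at the start; "wrist_torque": the same for the moment, N m; "width": finger opening in m.
Only numpy, scipy, OpenCV 4.12 (cv2) and the standard library are available. Lean on these libraries where they do the work, as an engineer would, in place of code of your own. Each camera call takes 0.05 s, during which the arm holds its last target.

## Working session

There is one attempt and no reset: what is moved stays moved. The work goes in short steps, Python scripts to look and compute and a shell command to move; the robot and the scene stay as the last step left them, time stands still between calls to the robot, and variables do not carry over. Pictures are saved under pics/ and viewed, and the job is handed in when it is done.

```bash
mkdir -p pics
python3 - <<'E'
from bench import env, snapshot
import cv2
s=env.sense(); print({k:(s[k]) for k in s})
for n in("scene","top","wrist"):
    d=snapshot(n); cv2.imwrite(f"pics/{n}0.png",d["img"]); print(n,d["intrinsics"],d["rvec"],d["tvec"])
E
```

```text
{'time': 0.0, 'q': array([-1.30890803,  0.32183134, -0.07006341,  1.45169358,  0.02260472,
        1.37079546, -0.05691344]), 'qd': array([ 0.00021091, -0.00129835, -0.00146678, -0.00032491,  0.00103947,
        0.00173406, -0.00098429]), 'joint_torque': array([ 7.06079463e-04, -4.91303444e+01, -4.03353274e-01, -3.12524414e+01,
       -6.37616334e-02,  4.37788549e-02,  1.67273074e-04]), 'position': array([0.15934462, 0.62958548, 0.22144661]), 'orientation': array([-3.88216471e-01, -3.11738165e+00,  3.04219826e-03]), 'wrist_force': array([-0.66200163,  0.51808986,  0.39363684]), 'wrist_torque': array([ 0.01249731,  0.00785131, -0.0564134 ]), 'width': 0.08712366443878866}
scene [[375.82898136   0.         319.75589119]
 [  0.         375.82898136 195.65052431]
 [  0.           0.           1.        ]] [ 2.21256405 -0.54461019  0.27774592] [-0.42671567  0.2228052   0.72835401]
top [[397.92337826   0.         323.08478833]
 [  0.         397.92337826 204.87849189]
 [  0.           0.           1.        ]] [ 2.19383753 -2.1402306   0.15725689] [0.00764271 0.52414241 1.04736898]
wrist [[309.70691629   0.         316.26517878]
 [  0.         309.70691629 196.21767142]
 [  0.           0.           1.        ]] [-2.29169321 -1.78570699 -0.25332243] [-0.64793932 -0.03476149  0.39043957]
```

View pics/scene0.png

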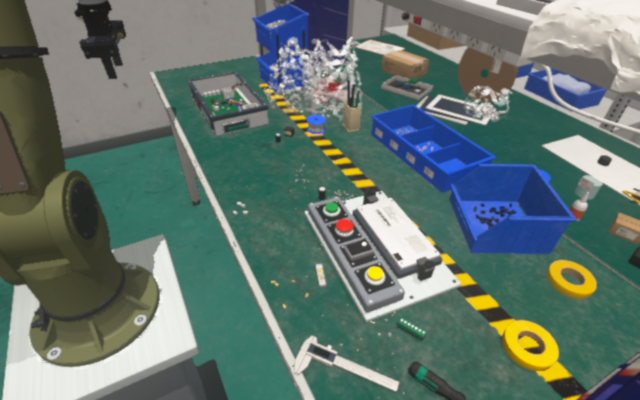

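View pics/top0.png

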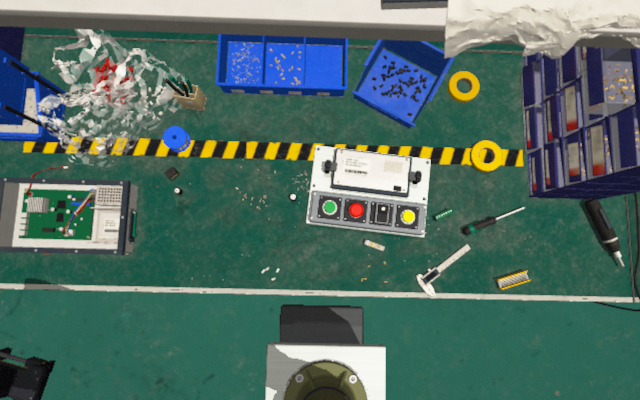

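View pics/wrist0.png

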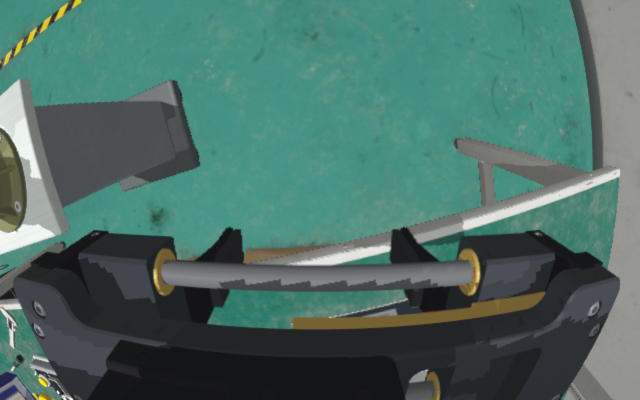

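The top picture shows the fixture at about (368,190). Along the console from +y to -y are green (330,208), red (356,210), the rocker (383,214) and yellow (408,216). The capacitor is at (293,196), the plug module at (374,245) and the terminal strip at (443,214). The wrist picture shows the floor and the open gripper.

```bash
cat > h.py <<'E'
import numpy as np, cv2
from bench import env, snapshot
def ray(d,px):
    R=cv2.Rodrigues(np.array(d["rvec"],float))[0]; K=np.array(d["intrinsics"])
    c=-R.T@np.array(d["tvec"]).ravel()
    v=R.T@np.linalg.inv(K)@np.array([px[0],px[1],1.])
    return c,v
def onz(d,px,z):
    c,v=ray(d,px); return c+v*(z-c[2])/v[2]
def proj(d,P):
    return cv2.projectPoints(np.array(P,float).reshape(-1,1,3),np.array(d["rvec"],float),np.array(d["tvec"],float),np.array(d["intrinsics"]),None)[0].reshape(-1,2)
def blobs(img,lo,hi,box):
    x0,y0,x1,y1=box
    m=cv2.inRange(cv2.cvtColor(img,cv2.COLOR_BGR2HSV),lo,hi); k=np.zeros_like(m);k[y0:y1,x0:x1]=m[y0:y1,x0:x1]
    n,l,s,c=cv2.connectedComponentsWithStats(k); i=1+np.argmax(s[1:,4]); return c[i],s[i]
E
python3 - <<'E'
from h import *
D={n:snapshot(n) for n in("scene","top")}
C={"green":((50,120,90),(75,255,255)),"red":((0,170,120),(6,255,255)),"yellow":((22,150,120),(35,255,255))}
B={"scene":(310,190,400,290),"top":(310,190,430,235)}
P={}
for n in D:
    for k in C:
        c,s=blobs(D[n]["img"],*C[k],B[n]); z=.061 if k!="red" else .066
        P[n,k]=onz(D[n],c,z); print(n,k,c.round(1),s,P[n,k].round(4))
    a=P[n,"yellow"]-P[n,"green"]; print(n,"len",np.linalg.norm(a),"yaw deg",np.degrees(np.arctan2(a[0],-a[1])))
for k in C:
    A=[];b=[]
    for n in D:
        c,v=ray(D[n],blobs(D[n]["img"],*C[k],B[n])[0]); v/=np.linalg.norm(v); M=np.eye(3)-np.outer(v,v);A.append(M);b.append(M@c)
    print(k,"tri",np.linalg.solve(sum(A),sum(b)).round(4))
im=D["top"]["img"][130:270,260:470]; cv2.imwrite("pics/topc.png",cv2.resize(im,(800,533),interpolation=2))
im=D["scene"]["img"][180:320,290:470]; cv2.imwrite("pics/scc.png",cv2.resize(im,(770,600),interpolation=2))
E
```

```text
scene green [331.3 206.7] [325 203  13   9  91] [0.5143 0.0017 0.061 ]
scene red [344.2 225. ] [336 219  17  13 157] [ 0.5068 -0.0692  0.066 ]
scene yellow [374.9 272.4] [368 266  15  14 178] [ 0.4947 -0.2062  0.061 ]
scene len 0.20877183555172726 yaw deg -5.390542514808207
top green [329.3 206.7] [324 202  11  11  88] [0.5157 0.0047 0.061 ]
top red [355.9 209.5] [349 203  15  14 167] [ 0.5097 -0.0654  0.066 ]
top yellow [407.7 216.2] [403 211  11  11  95] [ 0.4959 -0.2034  0.061 ]
top len 0.20907117722399102 yaw deg -5.430705458408693
green tri [0.5161 0.0046 0.058 ]
red tri [ 0.5098 -0.0656  0.0617]
yellow tri [ 0.4963 -0.2042  0.0578]
```

View pics/topc.png

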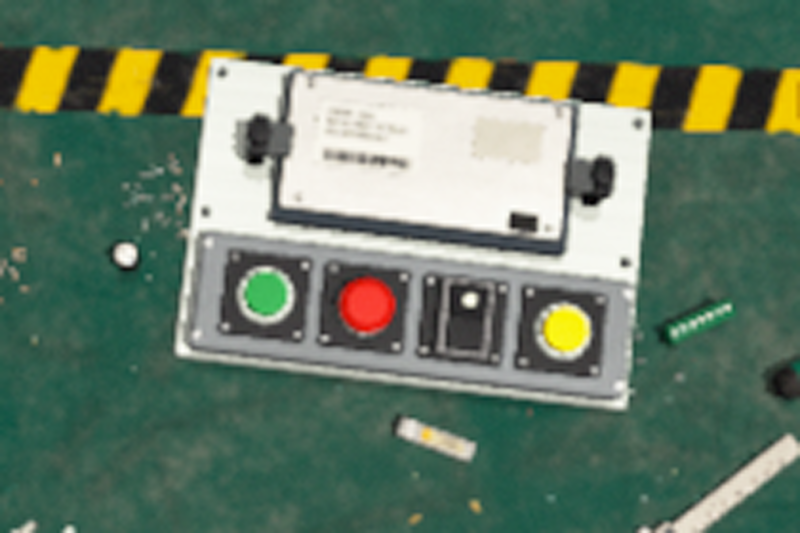

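View pics/scc.png

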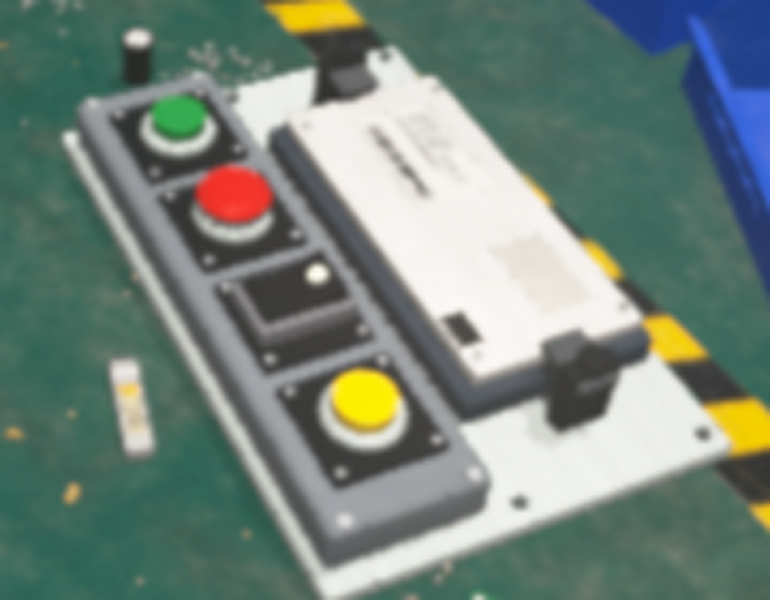

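```bash
python3 - <<'E'
from h import *
D={n:snapshot(n) for n in("scene","top")}
px={"top":(260+470/3.81,130+299/3.81),"scene":(290+317/4.28,180+274/4.28)}
for n in D: print(n,[onz(D[n],px[n],z).round(4) for z in(.066,.070)])
g=np.array([.5152,.0035]);y=np.array([.4954,-.2050]);u=(g-y)/np.linalg.norm(g-y);xf=np.array([u[1],-u[0]])
c=g+2/3*(y-g);print("rocker c",c,"press",c+.016*xf,"xf",xf)
for n in D:
  print(n,proj(D[n],[[*(c+.016*xf),.069]]),px[n])
  for nm,p in(("fixture corners",[g+.035*u*0]),): pass
  o=g-.105*u+.065*xf
  print([tuple(proj(D[n],[[*(o+a*.112*xf+b*.165*u),0.006]])[0].round(0)) for a in(-1,1) for b in(-1,1)])
E
python3 -m handwheel '[[[3,-5,0],[0,0,0]],[[7,-10,0],[0,0,2]],[[11,-15,0],[0,0,4]],[[15,-20,0],[0,0,6]],[[18,-25,0],[0,0,8]],[[21,-30,0],[0,0,8.8]],[[23,-35,0],[0,0,8.8]],[[25,-40,0],[0,0,8.8]],[[25,-40,0],[0,0,8.8]]]' 1 30
```

```text
scene [array([ 0.5143, -0.137 ,  0.066 ]), array([ 0.512, -0.14 ,  0.07 ])]
top [array([ 0.5142, -0.1377,  0.066 ]), array([ 0.5137, -0.137 ,  0.07  ])]
rocker c [ 0.502  -0.1355] press [ 0.51792834 -0.13701262] xf [ 0.99552119 -0.0945387 ]
scene [[365.6388248  242.45093781]] (364.06542056074767, 244.01869158878503)
[(np.float64(366.0), np.float64(321.0)), (np.float64(304.0), np.float64(212.0)), (np.float64(461.0), np.float64(285.0)), (np.float64(381.0), np.float64(192.0))]
top [[383.29361873 206.92880805]] (383.35958005249347, 208.47769028871392)
[(np.float64(424.0), np.float64(238.0)), (np.float64(305.0), np.float64(223.0)), (np.float64(431.0), np.float64(159.0)), (np.float64(315.0), np.float64(145.0))]
time: 1.48
position: [0.4114, 0.2258, 0.2231]
orientation: [0.161, 3.136, 0.0]
wrist_force: [-0.7, 0.6, 0.0]
width: 0.0052
```

The white dot triangulates to (0.514,-0.137,0.066). That agrees with the rocker position worked out from the keys, so I'm moving above it.

```bash
python3 -m handwheel '[[[2,-6,0],[0,0,0]],[[4,-12,0],[0,0,0]],[[6,-18,-2],[0,0,0]],[[8,-24,-4],[0,0,0]],[[10,-30,-7],[0,0,0]],[[10.7,-36,-10],[0,0,0]],[[10.7,-36.5,-12],[0,0,0]],[[10.7,-36.5,-12],[0,0,0]],[[10.7,-36.5,-12],[0,0,0]]]' 1 30
python3 - <<'E'
from h import *
s=env.sense();p=s["position"];print(p,s["width"],s["wrist_force"])
R=cv2.Rodrigues(s["orientation"])[0];print("y axis",R[:,1],"z",R[:,2])
d=snapshot("scene"); print(proj(d,[p]));cv2.imwrite("pics/s1.png",cv2.resize(d["img"][150:320,270:470],(700,595),interpolation=2))
d=snapshot("top"); print(proj(d,[p]));cv2.imwrite("pics/t1.png",cv2.resize(d["img"][130:270,280:460],(770,599),interpolation=2))
d=snapshot("wrist"); cv2.imwrite("pics/w1.png",d["img"])
E
```

```text
time: 2.6
position: [0.5173, -0.1329, 0.1032]
orientation: [0.144, 3.138, 0.002]
wrist_force: [0.2, -0.3, -0.5]
width: 0.0001
[ 0.51726666 -0.1328875   0.10315741] 9.077657545595582e-05 [ 0.16934618 -0.25525175 -0.48773357]
y axis [9.19090667e-02 9.95766919e-01 9.82984222e-04] z [ 6.51537627e-04  9.27025549e-04 -9.99999358e-01]
[[365.82755408 229.66148108]]
[[383.99497178 205.55752771]]
```

View pics/s1.png

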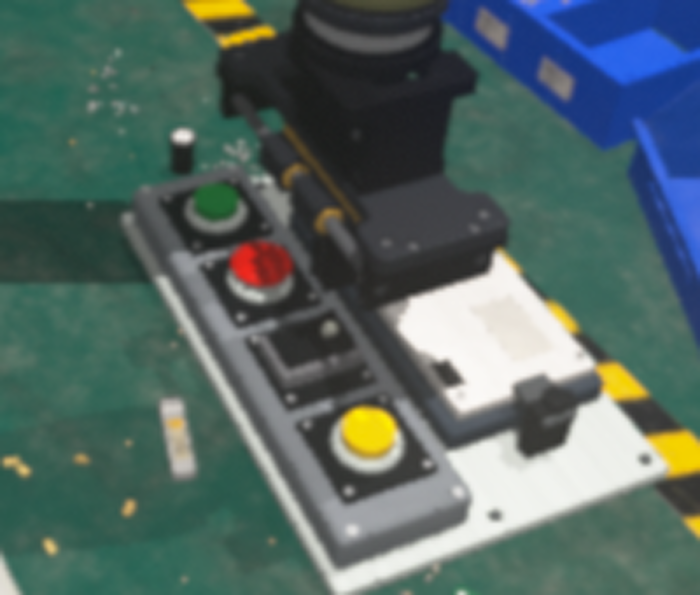

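View pics/w1.png

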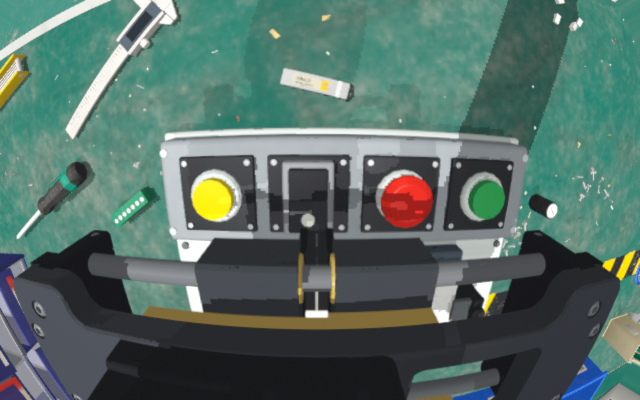

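The scene crop shows the shut fingertips at about (330,280), close to the projected TCP at (335,279). The wrist picture shows the dot at (307,220), just ahead of the fingers. I'll cross-check the key positions with the wrist camera.

```bash
cat >> h.py <<'E'
def wray(d,px):
    K=np.array(d["intrinsics"]);R=cv2.Rodrigues(np.array(d["rvec"],float))[0]
    v=np.array([px[0]-K[0,2],px[1]-K[1,2]])/K[0,0];t=np.linalg.norm(v)
    r=np.array([v[0]/t*np.sin(t),v[1]/t*np.sin(t),np.cos(t)])
    return -R.T@np.array(d["tvec"]).ravel(),R.T@r
def wonz(d,px,z):
    c,v=wray(d,px);return c+v*(z-c[2])/v[2]
E
python3 - <<'E'
from h import *
d=snapshot("wrist")
for k,(lo,hi,z,b) in {"green":((50,150,60),(75,255,255),.061,(455,160,520,230)),"red":((0,150,80),(6,255,255),.068,(370,160,440,240)),"yellow":((22,150,120),(35,255,255),.061,(180,160,250,230))}.items():
    c,s=blobs(d["img"],lo,hi,b); print(k,c.round(1),s,wonz(d,c,z).round(4))
print("dot",[wonz(d,(307,220),z).round(4) for z in (.064,.067)])
E
```

```text
green [486.9 199.4] [ 470  181   35   38 1024] [ 0.5151 -0.002   0.061 ]
red [406.9 201.4] [ 382  176   51   52 2112] [ 0.5079 -0.0707  0.068 ]
yellow [212.8 198.9] [ 192  178   42   43 1310] [ 0.4959 -0.2065  0.061 ]
dot [array([ 0.5163, -0.1405,  0.064 ]), array([ 0.5152, -0.1403,  0.067 ])]
```

```bash
python3 -m handwheel '[[[0,-0.5,0],[0,0,0]],[[0,-0.5,-1.5],[0,0,0]],[[0,-0.5,-2.8],[0,0,0]],[[0,-0.5,-3.2],[0,0,0]],[[0,-0.5,-3.6],[0,0,0]],[[0,-0.5,-3.9],[0,0,0]],[[0,-0.5,-4.1],[0,0,0]],[[0,-0.5,-4.1],[0,0,0]]]'
```

```text
time: 3.8
position: [0.5178, -0.1398, 0.0633]
orientation: [0.148, 3.136, 0.001]
wrist_force: [-0.4, 1.8, 11.5]
width: 0.0004
```

```bash
python3 -m handwheel '[[[0,0.1,-0.1],[0,0,0]],[[0,0.1,-0.2],[0,0,0]],[[0,0.1,-0.2],[0,0,0]],[[0,0.1,-0.2],[0,0,0]]]'
```

```text
time: 4.3
position: [0.5179, -0.1398, 0.0631]
orientation: [0.148, 3.135, 0.001]
wrist_force: [-5.8, 0.8, 24.0]
width: 0.0006
```

The rocker resisted like a hard stop at 63.1 mm with 24 N, which matches the 63 mm level-on height. I'll lift and check.

```bash
python3 -m handwheel '[[[0,0,1],[0,0,0]],[[0,0,3],[0,0,0]],[[-1,-3,4],[0,0,0]],[[-2.2,-6.6,4],[0,0,0]],[[-2.2,-6.6,4],[0,0,0]],[[-2.2,-6.6,4],[0,0,0]]]'
python3 - <<'E'
from h import *
print(env.sense()["position"])
d=snapshot("scene");cv2.imwrite("pics/s2.png",cv2.resize(d["img"][150:320,270:470],(700,595),interpolation=2))
d=snapshot("wrist"); cv2.imwrite("pics/w2.png",d["img"])
E
```

```text
time: 5.05
position: [0.4942, -0.2042, 0.0992]
orientation: [-0.148, -3.137, -0.001]
wrist_force: [-0.0, 1.2, 0.2]
width: 0.0006
[ 0.49416713 -0.20422874  0.09916344]
```

View pics/s2.png

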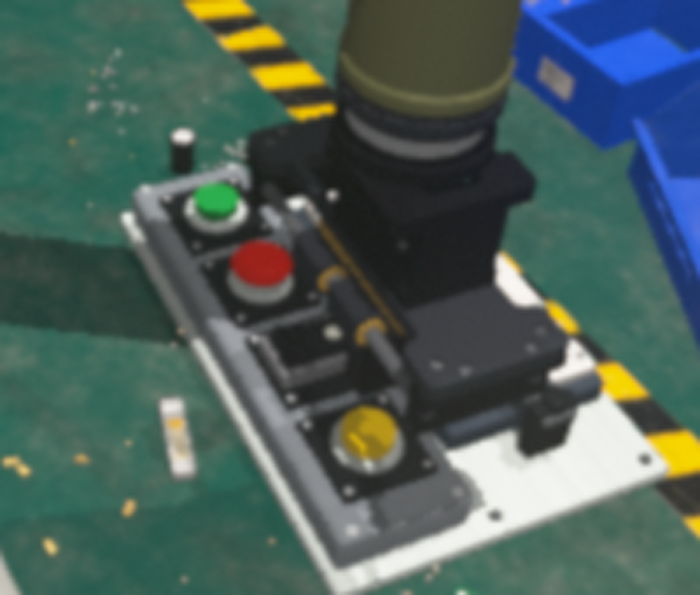

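View pics/w2.png

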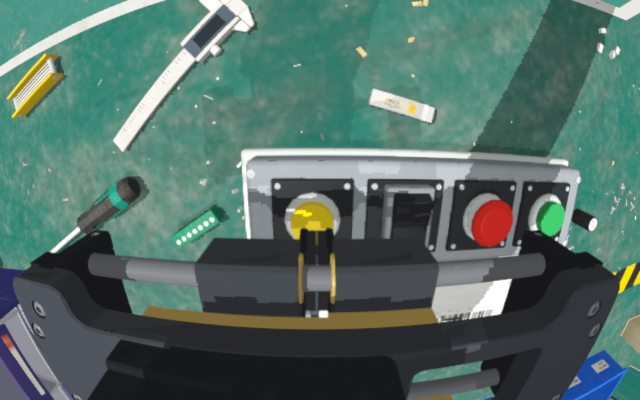

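The dot in the scene crop dropped from (330,327) to (332,333), which fits the rocker being switched over. The wrist view agrees. Next is the yellow key.

```bash
python3 -m handwheel '[[[0.1,-0.1,-1.5],[0,0,0]],[[0.1,-0.1,-3],[0,0,0]],[[0.1,-0.1,-3.6],[0,0,0]],[[0.1,-0.1,-3.9],[0,0,0]],[[0.1,-0.1,-4.2],[0,0,0]],[[0.1,-0.1,-4.5],[0,0,0]],[[0.1,-0.1,-4.7],[0,0,0]],[[0.1,-0.1,-4.7],[0,0,0]],[[0.1,-0.1,-4.7],[0,0,0]]]'
```

```text
time: 6.28
position: [0.4956, -0.2059, 0.0552]
orientation: [0.148, 3.138, 0.003]
wrist_force: [-9.5, 3.9, 24.1]
width: 0.0004
```

The yellow key is at 55.2 mm with 24 N on a hard stop, so it is fully in. Now I'll lift over the red key to a point above green.

```bash
python3 -m handwheel '[[[0,0,2],[0,0,0]],[[0,0,5.5],[0,0,0]],[[0.3,3,7.5],[0,0,0]],[[0.8,8,7.5],[0,0,0]],[[1.3,13,7.5],[0,0,0]],[[1.7,18,7.5],[0,0,0]],[[1.9,20.7,7],[0,0,0]],[[1.9,20.7,6],[0,0,0]],[[1.9,20.7,5],[0,0,0]],[[1.9,20.7,5],[0,0,0]]]'
python3 - <<'E'
from h import *
print(env.sense()["position"])
d=snapshot("scene");cv2.imwrite("pics/s3.png",cv2.resize(d["img"][150:320,270:470],(700,595),interpolation=2))
d=snapshot("wrist"); cv2.imwrite("pics/w3.png",d["img"])
c,s=blobs(d["img"],(50,150,40),(75,255,255),(270,160,380,245)); print(c,s)
E
```

```text
time: 7.52
position: [0.5136, -0.0006, 0.1015]
orientation: [-0.152, -3.136, 0.002]
wrist_force: [-0.2, -0.3, 0.7]
width: 0.0006
[ 0.51364522 -0.00064277  0.10152416]
[320.51633298 216.50052687] [301 201  40  36 949]
```

View pics/s3.png

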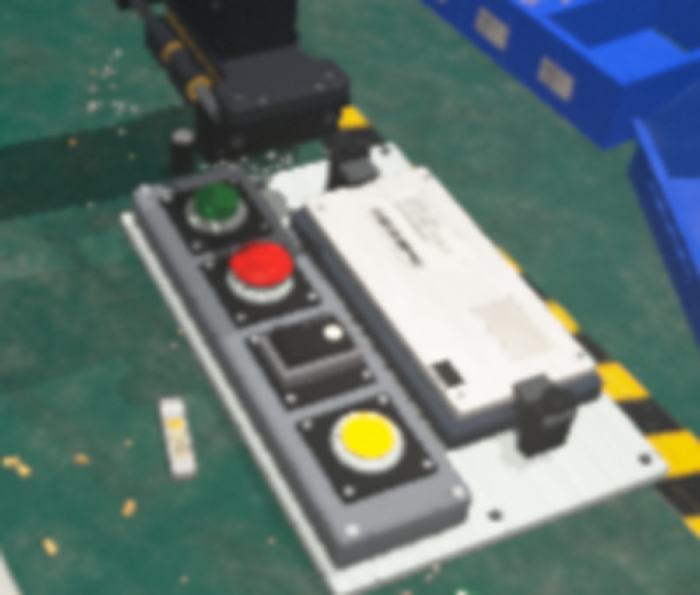

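View pics/w3.png

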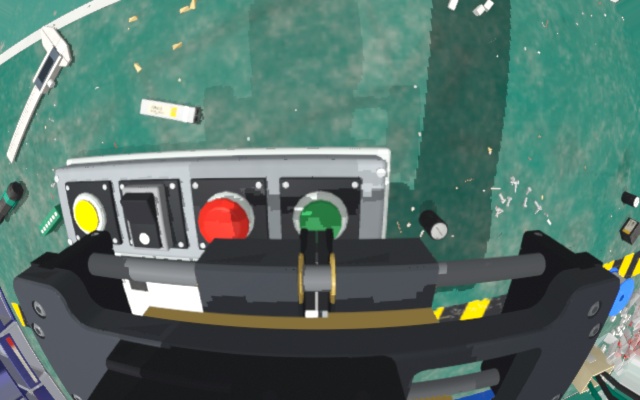

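The scene crop shows the yellow key flush with its collar at (368,437) and the rocker dot still low. In the wrist picture the fingertips sit over green at (318,240), slightly to the -y side. Now I'll press green.

```bash
python3 -m handwheel '[[[0.1,0.2,-1.5],[0,0,0]],[[0.1,0.2,-3],[0,0,0]],[[0.1,0.2,-3.8],[0,0,0]],[[0.1,0.2,-4.2],[0,0,0]],[[0.1,0.2,-4.6],[0,0,0]],[[0.1,0.2,-4.9],[0,0,0]],[[0.1,0.2,-4.9],[0,0,0]],[[0.1,0.2,-4.9],[0,0,0]],[[0.1,0.2,-4.9],[0,0,0]],[[0.1,0.2,-4.9],[0,0,0]]]'
python3 - <<'E'
from h import *
d=snapshot("scene");cv2.imwrite("pics/s4.png",cv2.resize(d["img"][150:320,270:470],(700,595),interpolation=2))
s=env.sense();print(s["position"],s["wrist_force"],s["time"])
E
```

```text
time: 8.88
position: [0.5152, 0.0031, 0.0553]
orientation: [-0.148, -3.137, -0.002]
wrist_force: [-7.5, -0.9, 15.6]
width: 0.0006
[0.51521491 0.00304989 0.0552785 ] [-7.19075635 -0.70777179 16.31926101] 8.925
```

View pics/s4.png

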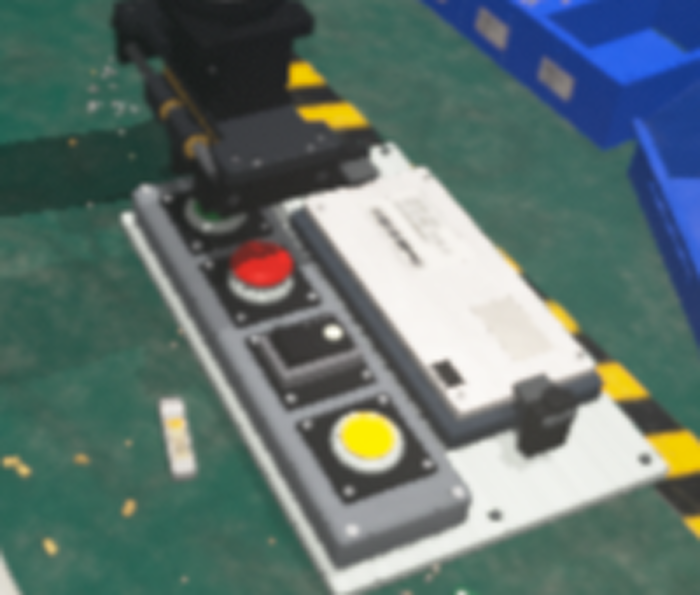

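The picture shows the fingertips on green at (215,205), red standing out, the rocker on and yellow in. The tip is at 55.3 mm with 16 N, against 5 N from the spring alone, so green is on its stop.

Run:
```python
from h import *
env.close_job()
s=env.sense();print(s["position"],s["wrist_force"],s["time"])
```

```text
the job is handed in; nothing more can be done
the job is handed in; nothing more can be done
```

I pressed the rocker, then the yellow key, then the green key with closed fingers, and handed the job in at about 8.9 s with the fingertips still holding green down. No verdict is reported, and the state can't be read after hand-in.

| Control | Last measured tip height | Height when fully pressed | Vertical force |
|---|---|---|---|
| Rocker | 63.1 mm | 63 mm | 24 N |
| Yellow key | 55.2 mm | 55 mm | 24 N |
| Green key, still held | 55.3 mm | 55 mm | 16 N (the spring alone gives 5 N) |

- **Last picture:** the rocker is on, the yellow key is flush in its collar, and the red key is out and was never touched. The plug module is where it was at the start. The capacitor and terminal strip are not visible in that view, but the tool did not go near them.
- **Disagreement:** the wrist camera put the keys 2–6 mm further to -y than the fixed cameras did. I used values in between, and every press landed on its control.

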